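# Lock a marine setting screw with its jam nut and cap it

## Robot

A 6-joint arm with a two-finger parallel gripper is mounted at the origin on the work surface. World frame = base frame: x ahead of the robot, y to its left, z up, the work surface at z = 0. Lengths are in mm, angles in rad, forces in N, time in s.
With the tool pointing down it reaches from about 275 to 875 mm from the base axis. Payload 12.5 kg.
Tool frame: the origin (TCP) lies on the mounting face of the last link; the fingertips stand env.tip_reach ahead of it and the grasp point (between the pads) lies 155 mm ahead of it (env.tip_reach is the distance from the TCP to the fingertips, in mm); z points along the fingers, x is the direction in which the jaws open and shut, and the axes are right-handed (so a half turn about z gives the same grasp; the last joint's range is limited). The gripper opens to 85 mm and grips with 20 to 120 N. Pads are 22 mm wide; open, the fingers measure 114 mm over their backs; the gripper's body (76 mm by 85 mm) begins 54 mm behind the grasp point. The pads swing forward as they close: fully open they stand 13 mm farther back than shut.
Start: joints at [1.133, 0.351, 1.652, -0, 1.139, -0.085], TCP at [190.008, 516.123, 404.69] pointing down, gripper open.
Joint ranges: [-2.75, 2.75], [-0.79, 2.1], [0.01, 2.65], [-1.57, 4.71], [0.07, 3.14], [-2.87, 2.87]. Speed limits (rad/s): [2.22, 2.22, 2.79, 3.14, 3.14, 3.14].

## Interface

Orientations are given as a unit quaternion [w, x, y, z].
In Python, from workcell import env gives the robot as it stands. The module is installed in compiled form; this text tells all that it offers.
- The arm moves only by the tool arm_command, never from a script. Its argument "moves" is a list of rows, each a list of 3 entries, a list of its own where there are three numbers: the shift along the tool's x, y, z in m, then the turn, a rotation vector about the tool's x, y, z in degrees, then the closure, from 0 (fully open) to 1 (shut). In form: [[[x, y, z], [wx, wy, wz], claw], ...]. A call has 1 to 5 rows; each row is the pose to reach, as a shift and turn from the pose measured when the call began, along the tool's axes at that moment; what a row does not reach only later rows make up. A row lasts 1/8 s, in which the tool goes at most 62.5 mm and 10.7 degrees, less where a joint would pass 70% of its speed; a pose out of reach is approached as far as the arm can. A call with a gripper value outside its range is refused whole. The fingers move at their own pace and stop on an object; "grip_force" is the grip in N (left out, the last holds). Time passes only in rows, so rows that repeat a pose let the fingers close. It gives the time, the measured TCP pose, the force and the opening at its end, in the units of the state.
- env.get_state(): the state, without advancing time (a new reading comes with each control period).
- env.camera(name): name is "scene" or "top"; returns a dict with "img" (480x640x3 uint8, blue, green, red), "fx", "fy", "cx", "cy" (pixels), "world_to_cam" (4x4, takes a point from world to camera coordinates). Camera axes: x right, y down, z forward; pixel columns grow to the right and rows downward; lengths in mm; the calibration is good to about 2 mm. A picture is of the moment at which its call begins. There is no depth.
- env.job_done(): hands the job in, once; it reports no verdict.
The state is a dict: "time": time; "q": joint angles; "dq": joint speeds; "tau": joint torques, N m; "ee_pos": TCP position; "tcp_rot": TCP orientation; "ft_force": force on the tool from outside, world axes, zero at the start; "ft_torque": the same for the moment, N m; "grip_width": finger opening in mm.
Only numpy, scipy, OpenCV 4.12 (cv2) and the standard library are available. Lean on these libraries where they do the work, as an engineer would, in place of code of your own. Each camera call takes 0.05 s, during which the arm holds its last target.

## Task

The setting screw of the blue bench-mounted adjuster is already where it should be: lock it by running the brass jam nut clockwise down until its spring washer is squeezed flat, without turning the screw itself. Then fit the blue dust cap over the end of the screw, sitting fully down on the nut, and let go. Leave the yellow cap and the other things on the counter where they are.

Things in the scene. Friction and masses are not known exactly. Their poses are not given: they have to be found in the camera images.
- housing: Blue cast housing bolted to the counter, place and yaw vary. Origin: middle of its underside, z up. Base plate 110 (x) x 90 (y) x 12 mm, on it a block 66 x 66 mm up to 30 mm, on that an aluminium boss 30 mm in diameter up to 60 mm with the upright setting screw on its axis. The boss is narrower than the nut: fingertips can reach down beside it to 35 mm above the counter.
- seat (a point): Centre of the boss's top face, 60 mm above the counter, on the screw's axis, z up. The spring washer (29 mm across) lies on it: squeezing it takes about 1 rad of the nut at 0.35 rising to 0.6 N m; then it is flat (1.5 mm thick), the nut goes solid and the torque climbs steeply.
- adjuster (a joint): Angle of the setting screw (steel, 16 mm thread, red line on its coned tip), rad, clockwise from above positive. 0 is its correct setting and its start. Only friction of about 1.1 N m holds it: more torque than that on the solid nut drags the screw round and spoils the setting (over 0.05 rad either way fails).
- stud_tip (a point): Tip of the setting screw, on its axis, 44 mm above the seat (104 mm above the counter). The last 5 mm are coned from 16 down to 9 mm across.
- nut_face (a point): Centre of the brass hex jam nut's underside, on the screw's axis; turns with the nut, z up. 36 mm across flats, 18 mm high; one pair of flats faces its +x and -x, the other pairs lie 60 deg either side. Right-hand thread, 2 mm pitch: clockwise from above brings it down 0.32 mm per rad. It starts 2.1 to 2.6 mm above the seat, turns freely (0.06 N m) for 1 to 2.4 rad to the washer and stays where it is left.
- cap: Blue plastic dust cap, loose, standing mouth down on the counter: a cylinder 30 mm in diameter, 34 mm high, closed on top, bore 20 mm in diameter and 28 mm deep. Origin: centre of its open underside, z up. 40 g. On the locked nut its underside rests on the nut's top face, 18 mm above nut_face.
- yellow_cap: yellow dust cap, same shape and size as the blue one, standing on the counter; not wanted. Origin: middle of its underside.
- spare_nut: spare grey steel hex nut lying flat, 30 mm across flats, 14 mm high; not wanted. Origin: middle of its underside.
- binder_clip: black binder clip, 20 x 42 mm, 40 mm tall with its wire loop, standing near the far edge. Origin: middle of its underside.
- water_bottle: white drinking bottle, 64 mm across, 200 mm tall. Origin: middle of its underside.
- spanner: open-ended spanner lying flat, about 0.2 m long. Origin: middle of its underside.
Things that resemble listed ones, but are neither listed nor needed, are in the scene too. Of the things shaped like the housing, the blue one is meant. There is more than one size of the cap; the one meant has the size given above.

How it is judged:
By the outcome, as a careful person would: the job done as asked, in the order asked, and still so for the second after the job is handed in, with the robot touching nothing.
It also fails if it takes over 72 s, if anything falls off the work surface, if the arm or the gripper's body presses on something with over 40 N, if the wrist force passes 120 N, or if a joint passes its speed limit or range.

## Working session

There is one attempt and no reset: what is moved stays moved. The work goes in short steps, Python scripts to look and compute and a tool call to move; the robot and the scene stay as the last step left them, time stands still between calls to the robot, and variables do not carry over. Pictures are saved under pics/ and viewed, and the job is handed in when it is done.

Besides the shell and the picture viewer there is one more tool, called as name(argument=value, ...) on one line, values as JSON. arm_command: Moves the arm, as the interface text tells. Its arguments: {"type":"object","properties":{"moves":{"type":"array"},"grip_force":{"type":"number"}},"required":["moves"]}

```bash
mkdir -p pics; cat > h.py <<'E'
import numpy as np,cv2
from workcell import env
from scipy.spatial.transform import Rotation as R
E
python3 - <<'E'
from h import *
s=env.get_state();print({k:np.round(v,3).tolist() for k,v in s.items()},env.tip_reach)
for n in("scene","top"):
    c=env.camera(n);cv2.imwrite(f"pics/{n}0.png",c["img"]);np.savez(f"{n}0.npz",**c)
    print(n,c["fx"],c["cx"],c["cy"],np.round(c["world_to_cam"],3).tolist())
E
```

```text
{'time': 0.0, 'q': [1.133, 0.351, 1.652, 0.0, 1.139, -0.085], 'dq': [-0.002, 0.001, -0.001, -0.002, 0.0, -0.0], 'tau': [-0.001, -50.608, -29.141, -0.0, 0.004, 0.0], 'ee_pos': [189.953, 516.014, 404.16], 'tcp_rot': [0.0, 0.82, 0.572, -0.001], 'ft_force': [0.23, 0.058, 0.095], 'ft_torque': [0.017, 0.014, 0.018], 'grip_width': 85.423} 173.4
scene 616.2096692224688 325.2873017597913 242.94968140831165 [[-0.408, 0.913, -0.014, 167.255], [0.71, 0.307, -0.634, -355.901], [-0.575, -0.269, -0.773, 1503.565], [0.0, 0.0, 0.0, 1.0]]
top 474.20178025979993 321.82465806415195 242.09571228305188 [[0.03, -0.999, 0.023, 46.147], [-0.987, -0.033, -0.155, 546.328], [0.156, -0.018, -0.988, 911.481], [0.0, 0.0, 0.0, 1.0]]
```

```bash
ls .
```

```text
h.py
pics
scene0.npz
top0.npz
```

View pics/scene0.png

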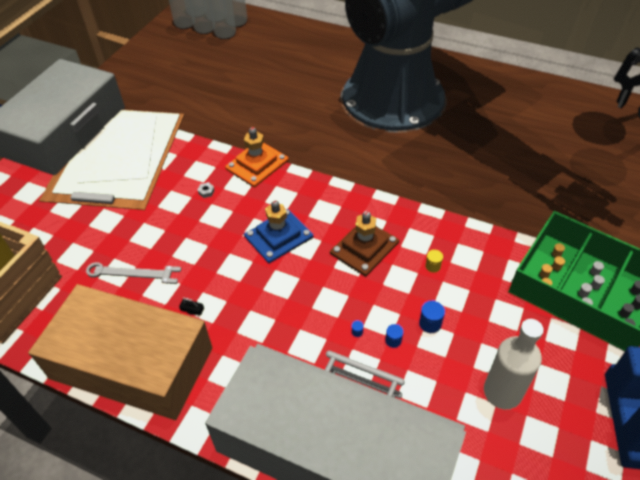

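View pics/top0.png

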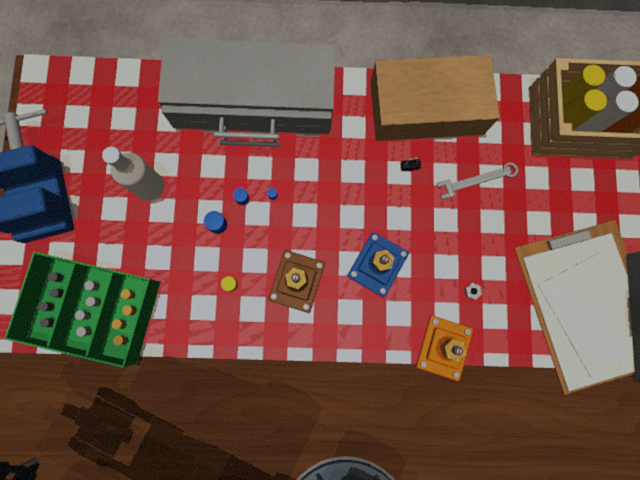

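Scene view: the housings are orange (256,160), blue (278,232) and brown (365,245). The blue caps are small (357,328), medium (394,335) and large (432,316), with yellow at (434,260). In the top view the blue housing is at (381,262) and the blue caps are at (272,194), (241,196) and (214,222). I'll measure the sizes and check close crops.

```bash
cat >> h.py <<'E'
def ray(c,uv):
    M=np.array(c["world_to_cam"]);u,v=uv
    d=M[:3,:3].T@np.array([(u-c["cx"])/c["fx"],(v-c["cy"])/c["fy"],1]);o=-M[:3,:3].T@M[:3,3];return o,d
def onz(c,uv,z):
    o,d=ray(c,uv);return o+d*(z-o[2])/d[2]
def proj(c,p):
    M=np.array(c["world_to_cam"]);q=M[:3,:3]@np.array(p)+M[:3,3];return np.array([c["fx"]*q[0]/q[2]+c["cx"],c["fy"]*q[1]/q[2]+c["cy"]])
def tri(c1,a,c2,b):
    A=np.zeros((3,3));y=np.zeros(3)
    for o,d in(ray(c1,a),ray(c2,b)):
        d=d/np.linalg.norm(d);P=np.eye(3)-np.outer(d,d);A+=P;y+=P@o
    return np.linalg.solve(A,y)
E
python3 - <<'E'
from h import *
C={n:dict(np.load(n+"0.npz")) for n in("scene","top")}
for n in C:
    img=C[n]["img"];hsv=cv2.cvtColor(img,cv2.COLOR_BGR2HSV)
    for col,lo,hi in(("blue",(100,120,40),(130,255,255)),("yel",(22,150,90),(34,255,255)),):
        m=cv2.inRange(hsv,lo,hi)
        cs,_=cv2.findContours(m,cv2.RETR_EXTERNAL,cv2.CHAIN_APPROX_NONE)
        for k in cs:
            a=cv2.contourArea(k)
            if 40<a<4000:
                (x,y),r=cv2.minEnclosingCircle(k);mm=cv2.moments(k)
                ce=(mm["m10"]/mm["m00"],mm["m01"]/mm["m00"]);b=cv2.boundingRect(k)
                print(n,col,a,np.round(ce,1),b,"xy@17",np.round(onz(C[n],ce,17),1),"mm/px",round(float(np.linalg.norm(onz(C[n],ce,17)-onz(C[n],(ce[0]+1,ce[1]),17))),2))
t=C["top"]["img"];s=C["scene"]["img"]
a=cv2.resize(t[225:300,340:420],None,fx=5,fy=5,interpolation=cv2.INTER_CUBIC)
b=cv2.resize(s[195:265,240:320],None,fx=5,fy=5,interpolation=cv2.INTER_CUBIC)
c=cv2.resize(t[175:245,200:280],None,fx=5,fy=5,interpolation=cv2.INTER_CUBIC)[:225]
o=np.zeros((600,800,3),np.uint8);o[:375,:400]=a;o[:350,400:]=b;o[375:,:400]=c
o[375:,400:]=cv2.resize(s[300:345,345:425],None,fx=5,fy=5,interpolation=cv2.INTER_CUBIC)
cv2.imwrite("pics/crop0.png",o)
E
```

```text
scene blue 156.5 [633.5 456.1] (627, 447, 13, 19) xy@17 [693.  631.8  17. ] mm/px 1.49
scene blue 1082.5 [630.  388.8] (616, 346, 24, 80) xy@17 [581.8 613.8  17. ] mm/px 1.6
scene blue 257.5 [394.  334.9] (387, 325, 16, 22) xy@17 [639.2 231.9  17. ] mm/px 1.72
scene blue 111.0 [357.  327.7] (352, 321, 11, 15) xy@17 [651.4 168.3  17. ] mm/px 1.74
scene blue 537.5 [431.5 315.9] (420, 301, 24, 31) xy@17 [576.7 279.1  17. ] mm/px 1.75
scene blue 1457.5 [277.8 237.8] (245, 213, 67, 49) xy@17 [524.3 -50.4  17. ] mm/px 1.95
scene yel 170.5 [434.4 258.3] (428, 251, 14, 19) xy@17 [451.8 244.6  17. ] mm/px 1.89
top blue 1981.5 [377.4 265. ] (348, 233, 61, 64) xy@17 [504.7 -52.7  17. ] mm/px 2.06
top blue 331.0 [214.9 221.8] (204, 211, 22, 22) xy@17 [583.7 285.2  17. ] mm/px 2.06
top blue 62.0 [272.  193.3] (268, 188, 9, 11) xy@17 [648.4 170.2  17. ] mm/px 2.09
top blue 155.0 [240.8 195.9] (234, 188, 15, 16) xy@17 [640.5 235.   17. ] mm/px 2.08
top yel 155.0 [228.1 283.3] (221, 276, 15, 15) xy@17 [457.7 250.2  17. ] mm/px 2.02
top yel 50.0 [293.6 283. ] (286, 275, 18, 14) xy@17 [462.4 117.9  17. ] mm/px 2.03
top yel 360.0 [594.8  99.6] (584, 89, 23, 22) xy@17 [ 885.6 -527.7   17. ] mm/px 2.23
top yel 358.5 [593.5  74.7] (583, 64, 23, 22) xy@17 [ 944.4 -528.2   17. ] mm/px 2.25
```

View pics/crop0.png

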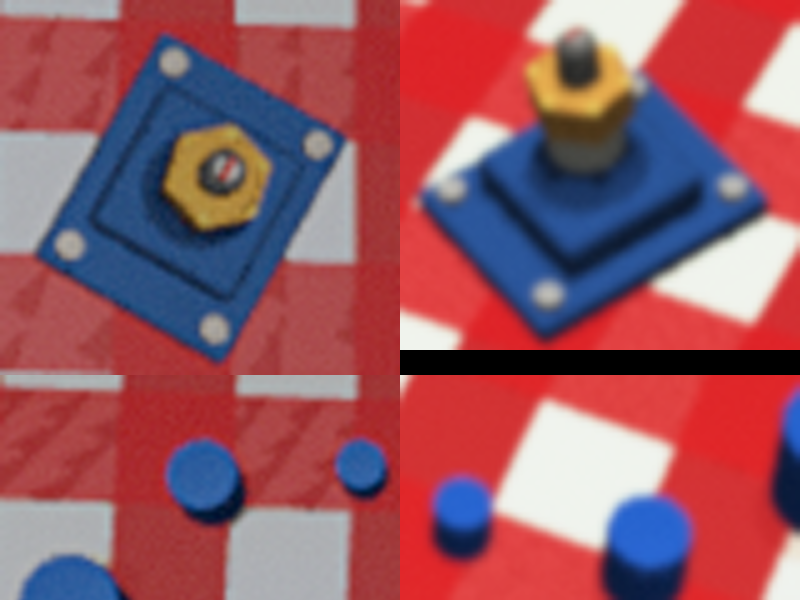

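The medium blue cap at top (241,196) / scene (394,335) is 15 px × 2.08 ≈ 31 mm, the same as yellow. The small one measures about 19 mm and the large about 45 mm, so medium is the one. The housing is the blue one at top (381,262). Next I'll get the axis and the nut yaw.

```bash
python3 - <<'E'
from h import *
C={n:dict(np.load(n+"0.npz")) for n in("scene","top")}
T,S=C["top"],C["scene"]
# bolts
def blobs(c,roi,lo,hi,amin,amax):
    x0,y0,x1,y1=roi;h=cv2.cvtColor(cv2.resize(c["img"][y0:y1,x0:x1],None,fx=4,fy=4,interpolation=cv2.INTER_CUBIC),cv2.COLOR_BGR2HSV)
    m=cv2.inRange(h,lo,hi);cs,_=cv2.findContours(m,cv2.RETR_EXTERNAL,cv2.CHAIN_APPROX_NONE)
    return [(k.reshape(-1,2)+.5)/4-.5+[x0,y0] for k in cs if amin<cv2.contourArea(k)/16<amax]
k=max(blobs(T,(340,225,420,305),(100,120,40),(130,255,255),500,5000),key=len)
r=cv2.minAreaRect(k.astype(np.float32));bx=cv2.boxPoints(r)
W=np.array([onz(T,p,12)[:2] for p in bx]);print("plate corners",W.round(1).tolist(),"centre",W.mean(0).round(1),[np.linalg.norm(W[i]-W[i-1]).round(1) for i in range(4)])
for n,roi in(("top",(360,240,400,285)),("scene",(258,195,292,232))):
    c=C[n];bs=blobs(c,roi,(12,100,80),(30,255,255),15,1500)
    for b in bs:
        h=cv2.convexHull(b.astype(np.float32));print(n,"nut",cv2.contourArea(h),h.reshape(-1,2).mean(0).round(1),b.min(0).round(1),b.max(0).round(1))
        if n=="top":
            P=np.array([onz(c,p,80.4)[:2] for p in h.reshape(-1,2)]).astype(np.float32);P=cv2.convexHull(P)
            m=cv2.moments(P);ce=np.array([m["m10"],m["m01"]])/m["m00"]
            print("nut top centre",ce.round(1));P=P.reshape(-1,2)
            # support widths
            Q=[]
            for a in range(0,180,3):
                d=[np.cos(np.radians(a)),np.sin(np.radians(a))];s=P@d;Q.append(s.max()-s.min())
            Q=np.array(Q).reshape(3,20);print("widths mod60",Q.round(1).tolist())
            print("circle",cv2.minEnclosingCircle(P))
a=cv2.resize(T["img"][240:285,360:405],None,fx=12,fy=12,interpolation=cv2.INTER_CUBIC)
b=cv2.resize(S["img"][195:240,255:276+15],None,fx=12,fy=12,interpolation=cv2.INTER_CUBIC)[:,:260]
b=cv2.resize(S["img"][195:240,265:287],None,fx=11.8,fy=12,interpolation=cv2.INTER_CUBIC)
cv2.imwrite("pics/crop1.png",np.hstack([a,b[:540]]))
E
```

```text
plate corners [[481.1, 9.6], [575.7, -41.8], [533.5, -119.4], [440.1, -67.1]] centre [507.6 -54.7] [np.float64(86.9), np.float64(107.6), np.float64(88.3), np.float64(107.1)]
top nut 316.40625 [383.  260.5] [372.4 250.1] [393.1 270.4]
nut top centre [507.5 -54. ]
widths mod60 [[39.6, 39.1, 38.7, 38.3, 37.7, 37.7, 38.1, 38.6, 39.0, 39.3, 39.6, 39.9, 40.1, 40.2, 40.3, 40.2, 40.2, 40.0, 39.8, 39.4], [39.0, 38.5, 38.1, 37.5, 37.0, 37.6, 38.3, 38.9, 39.3, 39.7, 40.0, 40.5, 40.9, 41.2, 41.4, 41.5, 41.5, 41.4, 41.1, 40.8], [40.3, 39.7, 39.1, 38.4, 37.7, 37.8, 38.4, 39.0, 39.6, 40.1, 40.6, 40.9, 41.1, 41.3, 41.4, 41.4, 41.3, 41.0, 40.7, 40.2]]
circle ((507.4843444824219, -54.20353317260742), 20.77191925048828)
scene nut 258.84375 [274.4 211.4] [264.9 204.1] [285.6 219.4]
```

View pics/crop1.png

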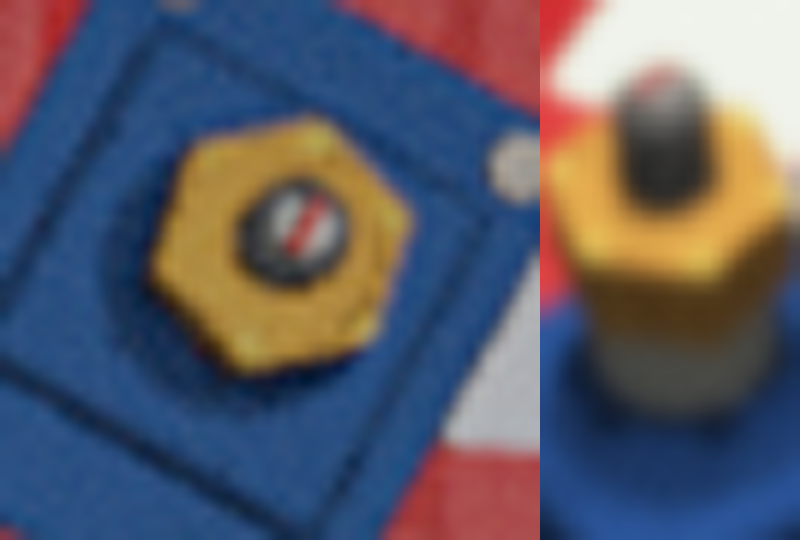

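The nut centre is near (507.5,-54), and its flats lie at 12.5° mod 60. I'll cross-check with both views, then work out the move.

```bash
cat >> h.py <<'E'
def goal(x,y,z,yaw):
    "print shift/turn from current pose to tool-down pose with jaw yaw deg; yaw change unwrapped via q6"
    s=env.get_state();w=s["tcp_rot"];r=R.from_quat([w[1],w[2],w[3],w[0]])
    d=r.inv().apply(np.array([x,y,z])-s["ee_pos"])/1000
    xa=r.as_matrix()[:,0];cy=np.degrees(np.arctan2(xa[1],xa[0]))
    dn=R.from_matrix(np.array([[np.cos(np.radians(yaw)),np.sin(np.radians(yaw)),0],[np.sin(np.radians(yaw)),-np.cos(np.radians(yaw)),0],[0,0,-1]]).T)
    rv=(r.inv()*dn).as_rotvec(degrees=True)
    print("t",round(s["time"],2),"pos",np.round(s["ee_pos"],1),"yaw",round(cy,1),"q6",round(np.degrees(s["q"][5]),1),"shift m",d.round(4),"rotvec",rv.round(2),"F",np.round(s["ft_force"],1),"T",np.round(s["ft_torque"],2),"w",round(s["grip_width"],1))
E
python3 - <<'E'
from h import *
C={n:dict(np.load(n+"0.npz")) for n in("scene","top")}
T,S=C["top"],C["scene"]
p=tri(T,(384.7,258.5),S,(275,200.8));print("tip",p.round(1), proj(T,p).round(1),proj(S,p).round(1))
print(onz(T,(384.7,258.5),104).round(1),onz(S,(275,200.8),104).round(1))
p=tri(T,(240.8,195.9),S,(394,334.9));print("cap",p.round(1))
goal(507.5,-54,330,132.5)
E
```

```text
tip [508.2 -55.6 103.9] [385.4 258.2] [275.8 200.9]
[507.7 -54.2 104. ] [508.5 -57.  104. ]
cap [640.3 233.4  19.4]
t 0.1 pos [190.  516.  404.2] yaw 69.8 q6 -4.8 shift m [-0.4252  0.4949  0.0746] rotvec [-4.000e-02  5.000e-02 -6.271e+01] F [-0.   0.4  0.1] T [ 0.05  0.03 -0.02] w 85.4
```

arm_command(moves=[[[-0.425,0.495,0.07],[0,0,-62.7],0],[[-0.425,0.495,0.07],[0,0,-62.7],0],[[-0.425,0.495,0.07],[0,0,-62.7],0],[[-0.425,0.495,0.07],[0,0,-62.7],0],[[-0.425,0.495,0.07],[0,0,-62.7],0]])

```text
time: 0.72
ee_pos: [326.9, 273.7, 374.9]
tcp_rot: [0.0, 0.516, 0.856, -0.0]
ft_force: [0.7, -0.4, 0.6]
grip_width: 85.5
```

```bash
python3 -c "
from h import *
goal(508,-55,330,132.5)"
```

```text
t 0.72 pos [326.9 273.7 374.9] yaw 117.8 q6 -84.1 shift m [-0.3752  0.0068  0.0451] rotvec [ -0.04   0.02 -14.68] F [ 0.7 -0.4  0.6] T [-0.05 -0.08 -0.02] w 85.5
```

arm_command(moves=[[[-0.375,0.007,0.045],[0,0,-14.7],0],[[-0.375,0.007,0.045],[0,0,-14.7],0],[[-0.375,0.007,0.045],[0,0,-14.7],0],[[-0.375,0.007,0.045],[0,0,-14.7],0],[[-0.375,0.007,0.045],[0,0,-14.7],0]])

```text
time: 1.35
ee_pos: [471.4, 11.2, 339.1]
tcp_rot: [-0.0, 0.403, 0.915, -0.0]
ft_force: [1.7, 0.8, 0.2]
grip_width: 85.2
```

```bash
python3 -c "
from h import *
goal(508,-55,270,132.5)"
```

```text
t 1.35 pos [471.4  11.2 339.1] yaw 132.5 q6 -136.8 shift m [-0.0735 -0.0177  0.0691] rotvec [-0.04  0.01 -0.  ] F [1.7 0.8 0.2] T [-0.02  0.04  0.04] w 85.2
```

arm_command(moves=[[[-0.037,-0.009,0.01],[0,0,0],0],[[-0.0735,-0.0177,0.03],[0,0,0],0],[[-0.0735,-0.0177,0.069],[0,0,0],0],[[-0.0735,-0.0177,0.069],[0,0,0],0]])

```text
time: 1.85
ee_pos: [507.2, -55.1, 268.0]
tcp_rot: [-0.003, 0.403, 0.915, -0.001]
ft_force: [-0.3, 0.6, 0.2]
grip_width: 85.2
```

```bash
python3 - <<'E'
from h import *
goal(508,-55,225,132.5)
for n in("scene","top"):
    c=env.camera(n);cv2.imwrite(f"pics/{n}1.png",c["img"])
    if n=="scene":a=cv2.resize(c["img"][140:260,210:350],None,fx=4,fy=4)
    else:b=cv2.resize(c["img"][200:320,320:380+60],None,fx=4,fy=4)[:,:240]
cv2.imwrite("pics/c2.png",np.hstack([a,b]))
E
```

```text
t 1.85 pos [507.2 -55.1 268. ] yaw 132.5 q6 -143.9 shift m [-0.0006  0.0008  0.043 ] rotvec [-0.22 -0.24 -0.03] F [-0.3  0.6  0.2] T [0.01 0.05 0.02] w 85.2
```

View pics/c2.png

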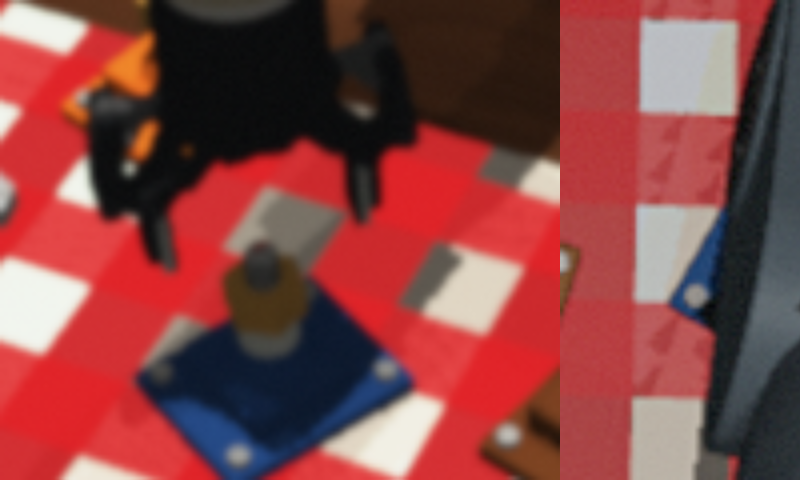

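The fingers straddle the screw (scene crop: screw at 263,255; fingertips at 160,260 and 365,210). I'll descend and close gently.

arm_command(moves=[[[-0.0006,0.0008,0.025],[-0.2,-0.2,0],0],[[-0.0006,0.0008,0.046],[-0.2,-0.2,0],0],[[-0.0006,0.0008,0.046],[-0.2,-0.2,0],0.3],[[-0.0006,0.0008,0.046],[-0.2,-0.2,0],1],[[-0.0006,0.0008,0.046],[-0.2,-0.2,0],1]], grip_force=25)

```text
time: 2.58
ee_pos: [509.6, -54.7, 226.1]
tcp_rot: [0.003, 0.402, 0.915, 0.001]
ft_force: [0.4, -1.2, 5.3]
grip_width: 35.1
```

```bash
python3 -c "
from h import *
goal(508,-55,222,132.5)"
```

```text
t 2.58 pos [509.6 -54.7 226.1] yaw 132.5 q6 -143.9 shift m [ 0.0009 -0.0013  0.0041] rotvec [0.23 0.32 0.04] F [ 0.4 -1.2  5.3] T [-0.31  0.02  0.05] w 35.1
```

arm_command(moves=[[[0,0,0],[0.2,0.2,0],1],[[0,0,0],[0.2,0.2,0],1],[[0,0,0],[0.2,0.2,0],1]], grip_force=80)

```text
time: 2.95
ee_pos: [509.9, -54.8, 226.5]
tcp_rot: [0.002, 0.402, 0.915, 0.0]
ft_force: [3.7, 0.5, 0.8]
grip_width: 34.9
```

```bash
python3 -c "
from h import *
goal(508,-55,222,132.5)
c=env.camera('scene');cv2.imwrite('pics/c3.png',cv2.resize(c['img'][150:250,220:340],None,fx=5,fy=5))"
```

```text
t 2.95 pos [509.9 -54.8 226.5] yaw 132.5 q6 -143.8 shift m [ 0.0012 -0.0016  0.0045] rotvec [0.09 0.19 0.04] F [3.7 0.5 0.8] T [-0.01 -0.71  0.05] w 34.9
```

View pics/c3.png

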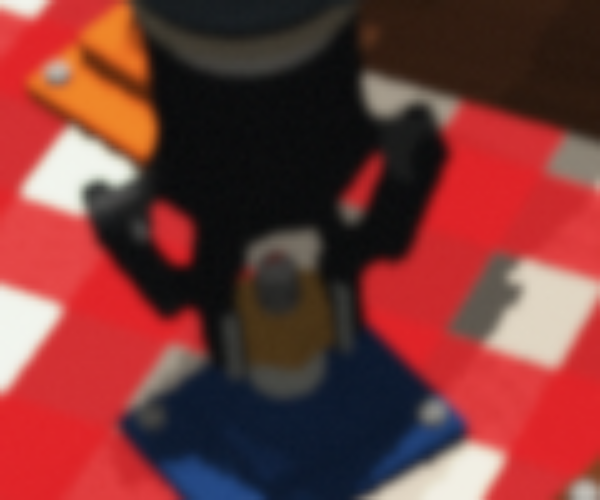

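The nut is held on its flats (width 35, forces small). Turning clockwise now.

arm_command(moves=[[[0,0,0],[0,0,8],1],[[0,0,0.0001],[0,0,18],1],[[0,0,0.0001],[0,0,28],1],[[0,0,0.0002],[0,0,38],1],[[0,0,0.0002],[0,0,38],1]])

```text
time: 3.62
ee_pos: [510.2, -55.3, 226.4]
tcp_rot: [0.002, 0.679, 0.734, 0.001]
ft_force: [4.2, -5.3, -2.1]
grip_width: 34.4
```

```bash
python3 -c "
from h import *
goal(508,-55,226.5,94.5)"
```

```text
t 3.62 pos [510.2 -55.3 226.4] yaw 94.4 q6 -105.7 shift m [ 0.0005 -0.0022 -0.0001] rotvec [ 0.24  0.16 -0.1 ] F [ 4.2 -5.3 -2.1] T [-1.06 -0.59 -0.07] w 34.4
```

arm_command(moves=[[[-0.0003,-0.001,0],[0,0,10],1],[[-0.0003,-0.001,0.0001],[0,0,20],1],[[-0.0003,-0.001,0.0001],[0,0,30],1],[[-0.0003,-0.001,0.0002],[0,0,40],1],[[-0.0003,-0.001,0.0002],[0,0,40],1]])

```text
time: 4.25
ee_pos: [509.6, -56.2, 226.2]
tcp_rot: [0.003, 0.89, 0.456, 0.002]
ft_force: [4.9, -6.0, -4.6]
grip_width: 34.9
```

```bash
python3 -c "
from h import *
goal(509.2,-55.6,226.3,54.5)"
```

```text
t 4.25 pos [509.6 -56.2 226.2] yaw 54.2 q6 -65.6 shift m [ 0.0003 -0.0007 -0.0001] rotvec [ 0.38 -0.03 -0.25] F [ 4.9 -6.  -4.6] T [-0.88 -0.86 -0.06] w 34.9
```

arm_command(moves=[[[0.0001,-0.0004,0],[0,0,8],1],[[0.0001,-0.0004,0],[0,0,16],1],[[0.0001,-0.0004,0.0001],[0,0,24],1],[[0.0001,-0.0004,0.0001],[0,0,24],1]])

```text
time: 4.75
ee_pos: [509.3, -56.4, 226.0]
tcp_rot: [0.003, 0.966, 0.26, 0.002]
ft_force: [2.0, -6.9, -1.6]
grip_width: 34.8
```

```bash
python3 -c "
from h import *
goal(509.2,-55.6,226.1,30.5)"
```

```text
t 4.75 pos [509.3 -56.4 226. ] yaw 30.1 q6 -41.4 shift m [ 0.0004 -0.0007 -0.0001] rotvec [ 0.37 -0.15 -0.36] F [ 2.  -6.9 -1.6] T [-1.09 -0.29 -0.05] w 34.8
```

arm_command(moves=[[[0.0,0,0],[0,0,7],1],[[0,0,0],[0,0,14],1],[[0,0,0.0001],[0,0,14],1]])

```text
time: 5.12
ee_pos: [509.1, -56.6, 225.9]
tcp_rot: [0.003, 0.99, 0.141, 0.002]
ft_force: [1.4, -4.4, -0.4]
grip_width: 34.7
```

```bash
python3 -c "
from h import *
goal(509.2,-55.6,226.1,16.5)"
```

```text
t 5.12 pos [509.1 -56.6 225.9] yaw 16.2 q6 -27.5 shift m [ 0.0004 -0.001  -0.0002] rotvec [ 0.32 -0.19 -0.32] F [ 1.4 -4.4 -0.4] T [-0.56 -0.07 -0.08] w 34.7
```

arm_command(moves=[[[0.0,0,0],[0,0,7],1],[[0,0,0],[0,0,14],1],[[0,0,0.0001],[0,0,14],1]])

```text
time: 5.5
ee_pos: [508.9, -56.7, 225.8]
tcp_rot: [0.002, 1.0, 0.021, 0.002]
ft_force: [1.2, -3.2, 1.2]
grip_width: 34.8
```

```bash
python3 -c "
from h import *
goal(509.2,-55.6,226.1,2.5)
c=env.camera('scene');cv2.imwrite('pics/c4.png',cv2.resize(c['img'][150:250,220:340],None,fx=5,fy=5))"
```

```text
t 5.5 pos [508.9 -56.7 225.8] yaw 2.4 q6 -13.7 shift m [ 0.0003 -0.0011 -0.0003] rotvec [ 0.27 -0.21 -0.11] F [ 1.2 -3.2  1.2] T [-0.46  0.11  0.2 ] w 34.8
```

View pics/c4.png

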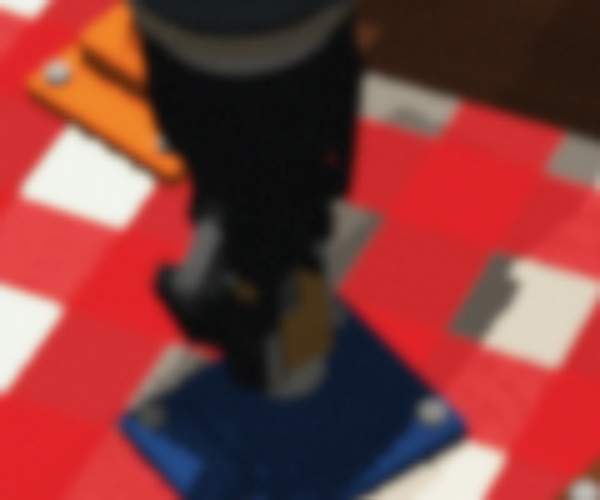

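The nut is still held between the pads, and the torque has risen to +0.2, so the washer has just been reached at about 130°.

arm_command(moves=[[[0.0,0,0],[0,0,5],1],[[0,0,0],[0,0,10],1],[[0,0,0.0001],[0,0,10],1]])

```text
time: 5.92
ee_pos: [508.8, -56.7, 225.6]
tcp_rot: [0.002, 0.998, -0.064, 0.002]
ft_force: [-0.5, -2.6, 2.9]
grip_width: 35.0
```

```bash
python3 -c "
from h import *
goal(509.2,-55.6,226.1,-7.5)"
```

```text
t 5.92 pos [508.8 -56.7 225.6] yaw -7.3 q6 -4.0 shift m [ 0.0003 -0.0011 -0.0005] rotvec [ 0.23 -0.22  0.17] F [-0.5 -2.6  2.9] T [-0.36  0.22  0.22] w 35.0
```

arm_command(moves=[[[0.0,0,0],[0,0,5],1],[[0,0,0],[0,0,10],1],[[0,0,0.0001],[0,0,10],1]])

```text
time: 6.3
ee_pos: [508.6, -56.6, 225.6]
tcp_rot: [0.002, 0.989, -0.149, 0.002]
ft_force: [-1.5, -2.1, 3.9]
grip_width: 34.9
```

```bash
python3 -c "
from h import *
goal(509.2,-55.6,226.1,-17.5)"
```

```text
t 6.3 pos [508.6 -56.6 225.6] yaw -17.1 q6 5.8 shift m [ 0.0002 -0.0011 -0.0005] rotvec [ 0.19 -0.22  0.41] F [-1.5 -2.1  3.9] T [-0.21  0.36  0.29] w 34.9
```

arm_command(moves=[[[0.0,0,0],[0,0,5],1],[[0,0,0],[0,0,10],1],[[0,0,0.0001],[0,0,10],1]])

```text
time: 6.68
ee_pos: [508.5, -56.6, 225.5]
tcp_rot: [0.002, 0.973, -0.232, 0.002]
ft_force: [-2.5, -0.9, 4.5]
grip_width: 34.6
```

```bash
python3 -c "
from h import *
goal(509.2,-55.6,226.1,-27.5)"
```

```text
t 6.67 pos [508.5 -56.6 225.5] yaw -26.9 q6 15.6 shift m [ 0.0002 -0.0012 -0.0006] rotvec [ 0.16 -0.23  0.65] F [-2.5 -0.9  4.5] T [-0.22  0.42  0.34] w 34.6
```

arm_command(moves=[[[0.0,0,0],[0,0,5],1],[[0,0,0],[0,0,10.5],1],[[0,0,0.0001],[0,0,10.5],1]])

```text
time: 7.05
ee_pos: [508.4, -56.5, 225.4]
tcp_rot: [0.002, 0.948, -0.318, 0.001]
ft_force: [-2.7, -0.6, 5.7]
grip_width: 34.2
```

```bash
python3 -c "
from h import *
goal(509.2,-55.6,226.1,-37.5)"
```

```text
t 7.05 pos [508.4 -56.5 225.4] yaw -37.1 q6 25.8 shift m [ 0.0001 -0.0012 -0.0007] rotvec [ 0.13 -0.22  0.4 ] F [-2.7 -0.6  5.7] T [-0.07  0.49  0.35] w 34.2
```

Now smaller steps (169.6° turned).

arm_command(moves=[[[0.0,0,0],[0,0,3],1],[[0,0,0],[0,0,6.5],1],[[0,0,0],[0,0,6.5],1]])

```text
time: 7.42
ee_pos: [508.3, -56.4, 225.4]
tcp_rot: [0.002, 0.929, -0.369, 0.001]
ft_force: [-2.3, -0.4, 4.5]
grip_width: 34.5
```

```bash
python3 -c "
from h import *
goal(509.2,-55.6,226.1,-43.5)"
```

```text
t 7.42 pos [508.3 -56.4 225.4] yaw -43.4 q6 32.1 shift m [ 0.0001 -0.0012 -0.0007] rotvec [ 0.11 -0.21  0.14] F [-2.3 -0.4  4.5] T [0.02 0.5  0.52] w 34.5
```

arm_command(moves=[[[0.0,0,0],[0,0,1.7],1],[[0,0,0],[0,0,3.5],1],[[0,0,0],[0,0,3.5],1]])

```text
time: 7.8
ee_pos: [508.2, -56.4, 225.4]
tcp_rot: [0.002, 0.918, -0.397, 0.001]
ft_force: [-2.4, 0.5, 3.8]
grip_width: 34.4
```

```bash
python3 -c "
from h import *
goal(509.2,-55.6,226.1,-46.5)"
```

```text
t 7.8 pos [508.2 -56.4 225.4] yaw -46.8 q6 35.6 shift m [ 0.0001 -0.0012 -0.0007] rotvec [ 0.1  -0.21 -0.34] F [-2.4  0.5  3.8] T [0.1  0.49 0.7 ] w 34.4
```

The torque has risen steeply to 0.70, and the free-running bias of about -0.1 suggests the true value is around 0.8. The nut is solid and still below the slip limit. One hold row to get another reading.

arm_command(moves=[[[0,0,0],[0,0,0.4],1],[[0,0,0],[0,0,0.4],1]])

```text
time: 8.05
ee_pos: [508.3, -56.3, 225.4]
tcp_rot: [0.002, 0.916, -0.4, 0.001]
ft_force: [-3.6, -0.6, 3.9]
grip_width: 34.8
```

```bash
python3 -c "
from h import *
goal(509.2,-55.6,226.1,-46.5)"
```

```text
t 8.05 pos [508.3 -56.3 225.4] yaw -47.2 q6 36.0 shift m [ 0.0001 -0.0012 -0.0007] rotvec [ 0.1  -0.21 -0.72] F [-3.6 -0.6  3.9] T [0.01 0.47 0.79] w 34.8
```

arm_command(moves=[[[0,0,0],[0,0,0],0.5],[[0,0,0],[0,0,0],0],[[0,0,0],[0,0,0],0],[[0,0,-0.06],[0,0,0],0],[[0,0,-0.12],[0,0,0],0]])

```text
time: 8.68
ee_pos: [508.0, -55.9, 346.5]
tcp_rot: [0.002, 0.916, -0.401, 0.001]
ft_force: [0.8, -1.0, 0.7]
grip_width: 85.3
```

```bash
python3 -c "
from h import *
goal(640.3,233.4,300,30)"
```

```text
t 8.68 pos [508.  -55.9 346.5] yaw -47.2 q6 35.9 shift m [-0.1226 -0.2937  0.0455] rotvec [ 2.200e-01 -3.000e-02 -7.723e+01] F [ 0.8 -1.   0.7] T [-0.06 -0.02  0.02] w 85.3
```

arm_command(moves=[[[-0.1226,-0.2937,0.045],[0,0,-77.2],0],[[-0.1226,-0.2937,0.045],[0,0,-77.2],0],[[-0.1226,-0.2937,0.045],[0,0,-77.2],0],[[-0.1226,-0.2937,0.045],[0,0,-77.2],0],[[-0.1226,-0.2937,0.045],[0,0,-77.2],0]])

```text
time: 9.3
ee_pos: [637.4, 227.5, 301.4]
tcp_rot: [0.002, 0.998, 0.06, 0.0]
ft_force: [0.6, -0.6, 0.1]
grip_width: 85.3
```

arm_command(moves=[[[0,0,0],[0,0,-10],0],[[0,0,0],[0,0,-20],0]])

```text
time: 9.55
ee_pos: [637.3, 228.5, 300.6]
tcp_rot: [0.002, 0.972, 0.235, -0.001]
ft_force: [-0.3, -1.2, -0.2]
grip_width: 85.5
```

```bash
python3 - <<'E'
from h import *
goal(640.3,233.4,260,30)
for n in("scene","top"):
    c=env.camera(n);cv2.imwrite(f"pics/{n}5.png",c["img"]);np.savez(f"{n}5.npz",**c)
c0=np.load("top0.npz")["img"];c1=np.load("top5.npz")["img"];s0=np.load("scene0.npz")["img"];s1=np.load("scene5.npz")["img"]
f=lambda i:cv2.resize(i[240:283,362:405],(400,300+0) ,interpolation=cv2.INTER_CUBIC)
g=lambda i:cv2.resize(i[195:235,255:295],(400,300),interpolation=cv2.INTER_CUBIC)
cv2.imwrite("pics/cmp.png",np.vstack([np.hstack([f(c0),f(c1)]),np.hstack([g(s0),g(s1)])]))
E
```

```text
t 9.55 pos [637.3 228.5 300.6] yaw 27.2 q6 -11.3 shift m [ 0.005  -0.0031  0.0406] rotvec [ 0.17  0.1  -2.77] F [-0.3 -1.2 -0.2] T [ 0.02  0.02 -0.01] w 85.5
```

View pics/cmp.png

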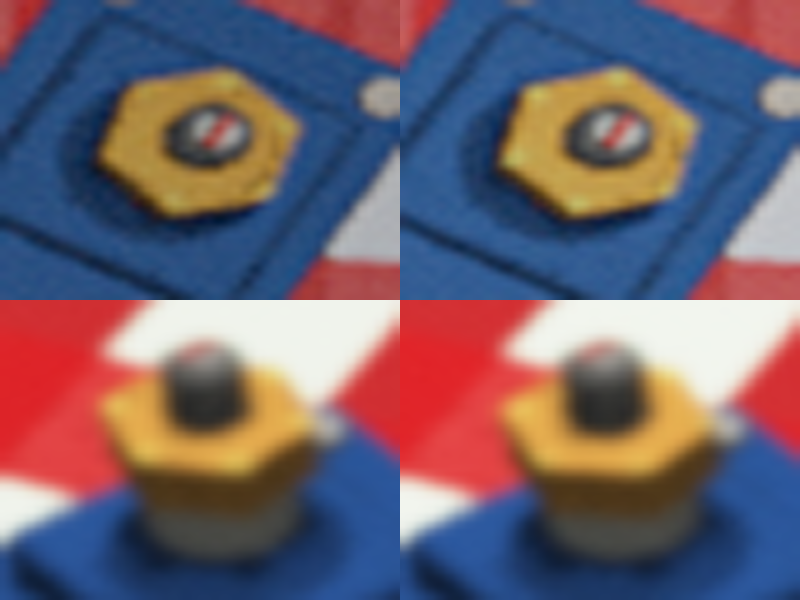

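View pics/scene5.png

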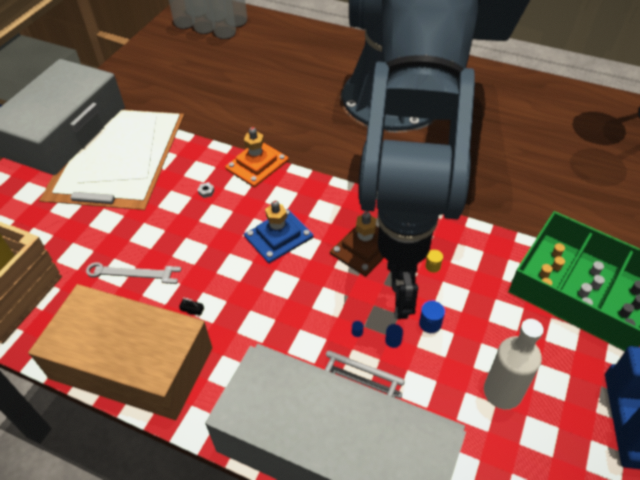

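```bash
python3 - <<'E'
from h import *
T=dict(np.load("top0.npz"));S=dict(np.load("scene0.npz"))
print(tri(T,(240.2,194.0),S,(394.4,331.2)).round(1),onz(T,(240.2,194.0),34).round(1),onz(S,(394.4,331.2),34).round(1))
for n in("top0","top5"):
    i=np.load(n+".npz")["img"][250:266,377:393].astype(float);w=np.clip(i[...,2]-i[...,1]-40-np.clip(i[...,2]-i[...,0]-110,0,None)*0,0,None)
    b=i[...,0]; w*= (i[...,1]<1.3*b)  # exclude brass
    y,x=np.mgrid[:16,:16];W=w.sum();mx,my=(w*x).sum()/W,(w*y).sum()/W
    c=np.array([[(w*(x-mx)**2).sum(),(w*(x-mx)*(y-my)).sum()],[0,(w*(y-my)**2).sum()]])
    print(n,W,mx,my,np.degrees(.5*np.arctan2(2*c[0,1],c[0,0]-c[1,1])))
goal(640.3,233.4,179,30)
E
```

```text
[640.9 233.1  32.3] [640.2 233.7  34. ] [642.3 232.5  34. ]
top0 177.0 7.9209039548022595 8.401129943502825 -59.85235975691869
top5 224.0 7.924107142857143 8.392857142857142 -60.837915850917746
t 9.65 pos [637.3 227.8 301. ] yaw 27.0 q6 -11.1 shift m [ 0.0054 -0.0041  0.122 ] rotvec [ 0.18  0.08 -3.03] F [-0.1  0.3 -0.2] T [ 0.01  0.02 -0.02] w 85.6
```

The red line is unchanged within noise (-59.9° → -60.8°), the nut gap has closed, and the cap is at (640.7,233.3). Descending on the cap.

arm_command(moves=[[[0.0057,-0.0039,0.02],[0,0,-3],0],[[0.0057,-0.0039,0.06],[0,0,-3],0],[[0.0057,-0.0039,0.1],[0,0,-3],0],[[0.0057,-0.0039,0.122],[0,0,-3],0],[[0.0057,-0.0039,0.122],[0,0,-3],0]], grip_force=25)

```text
time: 10.28
ee_pos: [640.4, 233.2, 177.9]
tcp_rot: [0.002, 0.966, 0.258, -0.001]
ft_force: [-0.4, 0.8, -0.1]
grip_width: 85.7
```

```bash
python3 - <<'E'
from h import *
goal(640.7,233.3,179,30)
o=[]
for n in("scene","top"):
    c=env.camera(n)["img"]
    o.append(cv2.resize(c[270:370,350:450] if n=="scene" else c[150:250,190:290],(400,400),interpolation=cv2.INTER_CUBIC))
cv2.imwrite("pics/c6.png",np.hstack(o))
E
```

```text
t 10.28 pos [640.4 233.2 177.9] yaw 29.8 q6 -13.6 shift m [ 0.0003  0.0001 -0.0011] rotvec [ 0.14  0.21 -0.15] F [-0.4  0.8 -0.1] T [-0.02 -0.02 -0.02] w 85.7
```

View pics/c6.png

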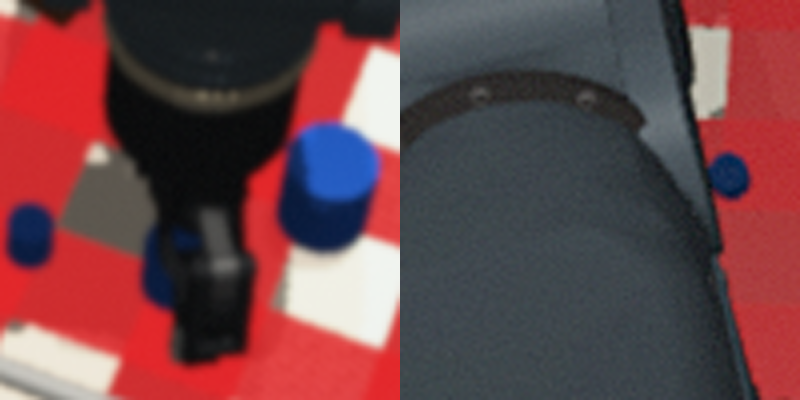

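The neighbouring caps are clear and the blue cap is between the fingers. Closing.

arm_command(moves=[[[0,0,-0.001],[0,0,0],0.6],[[0,0,-0.001],[0,0,0],1],[[0,0,-0.001],[0,0,0],1],[[0,0,-0.001],[0,0,0],1]])

```text
time: 10.88
ee_pos: [641.3, 233.6, 181.9]
tcp_rot: [0.002, 0.966, 0.258, 0.001]
ft_force: [-1.4, -1.6, 6.3]
grip_width: 28.8
```

```bash
python3 - <<'E'
from h import *
goal(640.7,233.3,179,30)
E
```

```text
t 10.88 pos [641.3 233.6 181.9] yaw 29.9 q6 -13.6 shift m [-0.0007 -0.0001  0.0029] rotvec [ 0.21 -0.05 -0.1 ] F [-1.4 -1.6  6.3] T [-0.07  0.21  0.02] w 28.8
```

arm_command(moves=[[[0,0,-0.03],[0,0,0],1],[[0,0,-0.08],[0,0,0],1],[[0,0,-0.14],[0,0,0],1],[[0,0,-0.14],[0,0,0],1]], grip_force=35)

```text
time: 11.38
ee_pos: [641.7, 234.2, 327.3]
tcp_rot: [0.002, 0.966, 0.258, 0.005]
ft_force: [0.4, -1.1, -0.8]
grip_width: 28.9
```

```bash
python3 - <<'E'
from h import *
goal(508.9,-55.7,315,30)
goal(508.9,-55.7,315,-60)
o=[]
for n in("scene","top"):
    c=env.camera(n)["img"]
    o.append(cv2.resize(c[220:360,330:470] if n=="scene" else c[150:250,190:290],(400,400),interpolation=cv2.INTER_CUBIC))
cv2.imwrite("pics/c7.png",np.hstack(o))
E
```

```text
t 11.38 pos [641.7 234.2 327.3] yaw 29.9 q6 -13.6 shift m [-0.2598  0.185   0.0109] rotvec [ 0.32 -0.53 -0.1 ] F [ 0.4 -1.1 -0.8] T [ 0.03  0.03 -0.02] w 28.9
t 11.38 pos [641.7 234.2 327.3] yaw 29.9 q6 -13.6 shift m [-0.2598  0.185   0.0109] rotvec [-0.16 -0.67 89.9 ] F [ 0.4 -1.1 -0.8] T [ 0.03  0.03 -0.02] w 28.9
```

View pics/c7.png

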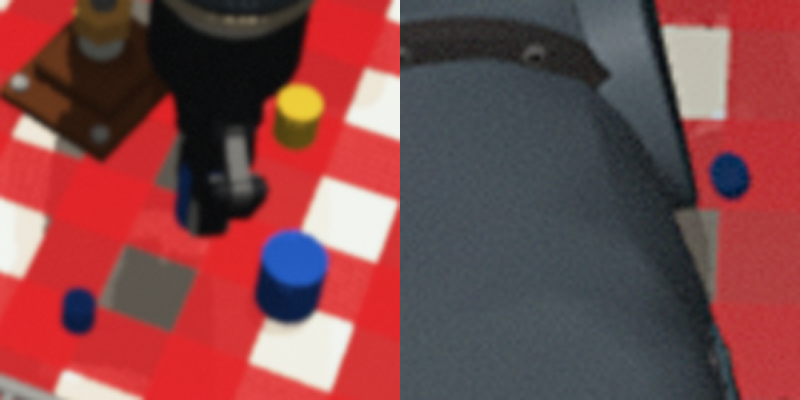

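The cap is held and only its neighbours remain on the counter. Carrying it to above the screw.

arm_command(moves=[[[-0.26,0.185,0.005],[-0.2,-0.7,90],1],[[-0.26,0.185,0.005],[-0.2,-0.7,90],1],[[-0.26,0.185,0.005],[-0.2,-0.7,90],1],[[-0.26,0.185,0.005],[-0.2,-0.7,90],1],[[-0.26,0.185,0.005],[-0.2,-0.7,90],1]])

```text
time: 12.1
ee_pos: [509.0, -51.5, 315.9]
tcp_rot: [0.003, 0.978, -0.209, -0.003]
ft_force: [0.7, -0.7, -1.1]
grip_width: 28.6
```

```bash
python3 - <<'E'
from h import *
goal(508.9,-55.7,315,-60)
E
```

```text
t 12.1 pos [509.  -51.5 315.9] yaw -24.2 q6 13.5 shift m [0.0017 0.0039 0.0009] rotvec [ 0.47  0.13 35.84] F [ 0.7 -0.7 -1.1] T [ 0.   -0.07  0.01] w 28.6
```

arm_command(moves=[[[0.0017,0.0039,0],[0.3,0.1,10],1],[[0.0017,0.0039,0],[0.3,0.1,20],1],[[0.0017,0.0039,0],[0.4,0.1,30],1],[[0.0017,0.0039,0],[0.5,0.1,36],1],[[0.0017,0.0039,0],[0.5,0.1,36],1]])

```text
time: 12.72
ee_pos: [508.6, -55.7, 314.5]
tcp_rot: [0.0, 0.866, -0.501, -0.001]
ft_force: [-0.6, -0.2, -1.1]
grip_width: 29.0
```

```bash
python3 - <<'E'
from h import *
goal(508.9,-55.7,295,-60)
c=env.camera("scene");np.savez("scene8.npz",**c);c=c["img"]
o=cv2.resize(c[110:250,200:360],(800,700),interpolation=cv2.INTER_CUBIC)[100:700]
cv2.imwrite("pics/c8.png",o)
E
```

```text
t 12.72 pos [508.6 -55.7 314.5] yaw -60.1 q6 48.6 shift m [ 0.0002 -0.0003  0.0195] rotvec [ 0.09  0.13 -0.12] F [-0.6 -0.2 -1.1] T [ 0.05  0.04 -0.02] w 29.0
```

View pics/c8.png

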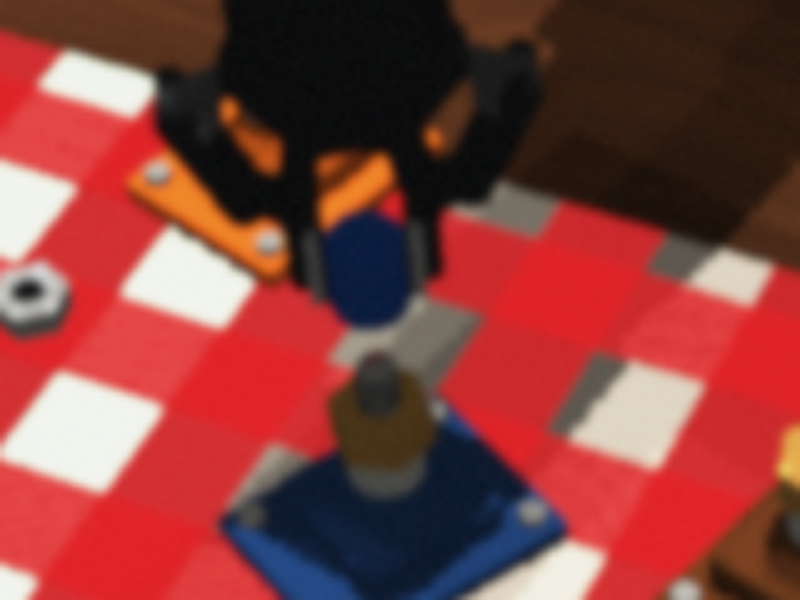

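```bash
python3 - <<'E'
from h import *
S=dict(np.load("scene8.npz"))
h=cv2.cvtColor(S["img"],cv2.COLOR_BGR2HSV);m=cv2.inRange(h[140:205,255:295],(100,100,15),(135,255,255))
cs,_=cv2.findContours(m,cv2.RETR_EXTERNAL,cv2.CHAIN_APPROX_NONE);k=max(cs,key=cv2.contourArea).reshape(-1,2)+[255,140]
print("seen",k.min(0),k.max(0))
def sil(x,y,zb):
    a=np.linspace(0,2*np.pi,90);P=[proj(S,(x+15*np.cos(t),y+15*np.sin(t),z)) for z in(zb,zb+34) for t in a];P=np.array(P);return P.min(0).round(1),P.max(0).round(1)
print("pred",sil(508.6,-55.7,132.6)); print("pred+3 toward cam",sil(511.2,-54.2,132.6))
print(proj(S,(508.9,-55.7,104)).round(1), proj(S,(508.9,-55.7,0)).round(1))
E
```

```text
seen [264 173] [281 194]
pred (array([264.5, 171. ]), array([282.6, 196.2]))
pred+3 toward cam (array([264.6, 172.2]), array([282.7, 197.4]))
[275.5 201.1] [279.5 237. ]
```

The seen and predicted silhouettes agree to about 1 px (2 mm). Lowering in stages.

arm_command(moves=[[[0.0002,-0.0003,0.014],[0,0,0],1],[[0.0002,-0.0003,0.028],[0,0,0],1],[[0.0002,-0.0003,0.034],[0,0,0],1],[[0.0002,-0.0003,0.034],[0,0,0],1]])

```text
time: 13.28
ee_pos: [508.8, -55.6, 280.1]
tcp_rot: [0.0, 0.866, -0.5, -0.002]
ft_force: [0.6, -0.2, 0.2]
grip_width: 28.8
```

```bash
python3 - <<'E'
from h import *
goal(508.9,-55.7,264,-60)
c=env.camera("scene")["img"]
o=cv2.resize(c[130:250,220:340],(600,600),interpolation=cv2.INTER_CUBIC)
cv2.imwrite("pics/c9.png",o)
E
```

```text
t 13.28 pos [508.8 -55.6 280.1] yaw -60.0 q6 48.5 shift m [ 0.0001 -0.0001  0.0161] rotvec [ 0.12  0.16 -0.01] F [ 0.6 -0.2  0.2] T [ 0.06 -0.01 -0.05] w 28.8
```

View pics/c9.png

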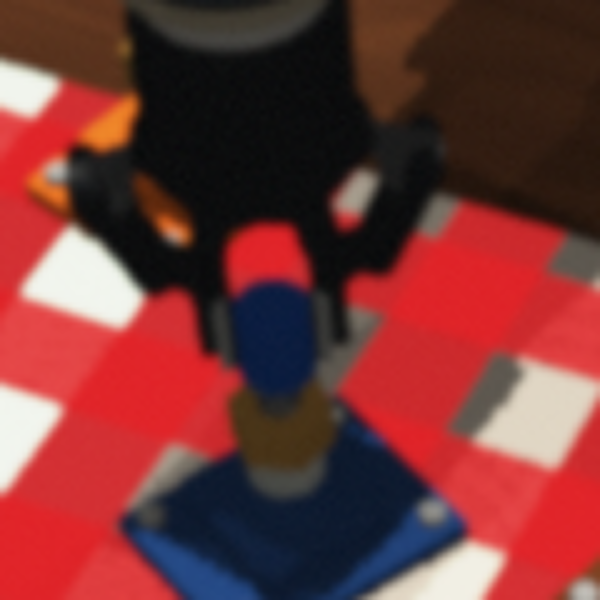

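The screw tip has entered the bore with no force. Continuing down.

arm_command(moves=[[[0.0001,-0.0001,0.006],[0,0,0],1],[[0.0001,-0.0001,0.012],[0,0,0],1],[[0.0001,-0.0001,0.016],[0,0,0],1],[[0.0001,-0.0001,0.016],[0,0,0],1]])

```text
time: 13.82
ee_pos: [509.0, -55.7, 264.3]
tcp_rot: [0.0, 0.866, -0.5, -0.002]
ft_force: [0.6, -0.5, -0.2]
grip_width: 28.5
```

```bash
python3 - <<'E'
from h import *
goal(508.9,-55.7,261.4,-60)
E
```

```text
t 13.82 pos [509.  -55.7 264.3] yaw -60.0 q6 48.5 shift m [-0.      0.0001  0.0029] rotvec [ 0.11  0.15 -0.01] F [ 0.6 -0.5 -0.2] T [-0.04  0.01  0.01] w 28.5
```

arm_command(moves=[[[0,0,0.001],[0,0,0],1],[[0,0,0.002],[0,0,0],1],[[0,0,0.003],[0,0,0],1],[[0,0,0.0035],[0,0,0],1]])

```text
time: 14.32
ee_pos: [509.1, -55.7, 261.1]
tcp_rot: [0.0, 0.866, -0.5, -0.001]
ft_force: [-1.8, 0.7, 8.1]
grip_width: 28.7
```

```bash
python3 - <<'E'
from h import *
goal(508.9,-55.7,261.4,-60)
E
```

```text
t 14.32 pos [509.1 -55.7 261.1] yaw -60.0 q6 48.5 shift m [-0.0001  0.0002 -0.0003] rotvec [ 0.09  0.13 -0.01] F [-1.8  0.7  8.1] T [0.1  0.33 0.01] w 28.7
```

The cap seated with 8 N at TCP z 261.1, against 261.4 predicted. Releasing and retreating.

arm_command(moves=[[[0,0,0],[0,0,0],0.4],[[0,0,0],[0,0,0],0],[[0,0,0],[0,0,0],0],[[0,0,-0.05],[0,0,0],0],[[0,0,-0.11],[0,0,0],0]])

```text
time: 14.95
ee_pos: [509.2, -55.8, 371.7]
tcp_rot: [0.0, 0.866, -0.5, -0.003]
ft_force: [0.5, 0.5, -0.3]
grip_width: 85.2
```

arm_command(moves=[[[0.05,-0.03,-0.05],[0,0,0],0],[[0.1,-0.06,-0.05],[0,0,0],0],[[0.14,-0.12,-0.05],[0,0,0],0],[[0.14,-0.17,-0.05],[0,0,0],0],[[0.14,-0.17,-0.05],[0,0,0],0]])

```text
time: 15.58
ee_pos: [729.0, -90.7, 417.9]
tcp_rot: [0.001, 0.866, -0.499, -0.004]
ft_force: [-0.9, -0.5, -0.2]
grip_width: 85.1
```

```bash
python3 - <<'E'
from h import *
goal(508.9,-55.7,261.4,-60)
C={}
for n in("scene","top"):
    C[n]=env.camera(n);cv2.imwrite(f"pics/{n}f.png",C[n]["img"])
S=C["scene"]
o=np.hstack([cv2.resize(S["img"][180:260,240:320],(400,400),interpolation=cv2.INTER_CUBIC),cv2.resize(C["top"]["img"][225:305,340:420],(400,400),interpolation=cv2.INTER_CUBIC)])
cv2.imwrite("pics/cf.png",o)
for n in C:
    a=np.linspace(0,6.28,60);P=np.array([proj(C[n],(508.9+15*np.cos(t),-55.7+15*np.sin(t),113.5)) for t in a]);print(n,"pred top face",P.min(0).round(1),P.max(0).round(1))
E
```

```text
t 15.57 pos [729.  -90.7 417.9] yaw -59.9 q6 49.2 shift m [-0.1398  0.1722  0.1581] rotvec [0.26 0.31 0.09] F [-0.9 -0.5 -0.2] T [ 0.01 -0.06 -0.02] w 85.1
scene pred top face [267.  191.8] [283.3 203.6]
top pred top face [378.2 249.2] [394.3 265.3]
```

View pics/cf.png

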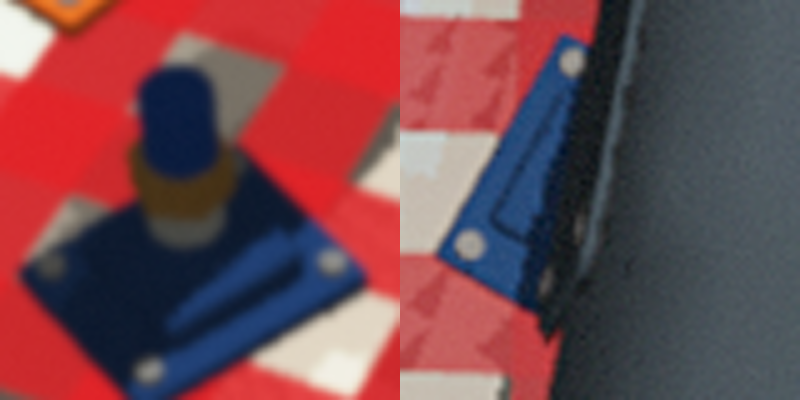

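View pics/scenef.png

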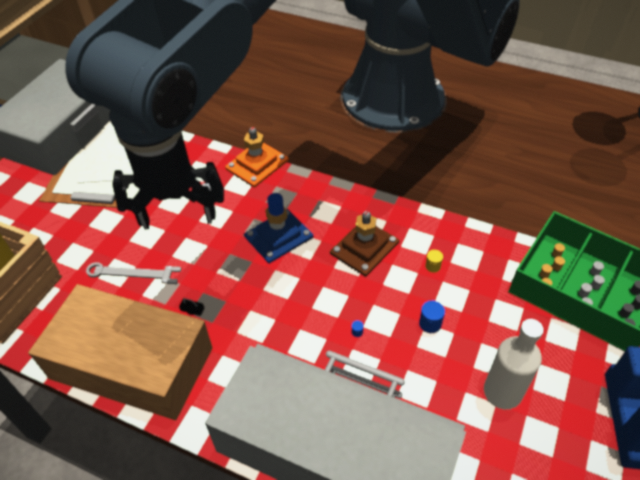

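The cap stands upright on the nut (scene ≈ (275,194)–(276,215)). The yellow cap and the other things are unmoved and the gripper is clear, so I'm handing in.

```bash
python3 -c "
from h import *
print(env.job_done())"
```

```text
the job is handed in; nothing more can be done
None
```

The brass jam nut on the blue adjuster is locked, the 30 mm blue dust cap is fitted over the screw, and the job was handed in at about 16 s.

- **Nut:** I gripped it on its flats and turned it about 180° clockwise in one grip. It reached the washer at roughly 120–130°. The torque then climbed steeply to a measured 0.79 N m, below the 1.1 N m at which the screw would slip.
- **Screw:** The red line read -59.9° before and -60.8° after. That is within measurement noise and opposite in sense to dragging.
- **Cap:** It went over the screw without resistance and met the nut at TCP height 261.1 mm, against 261.4 mm predicted, with 8 N of contact. It stands upright and released, with the gripper clear and the yellow cap and other things where they were.

**Checks that were less certain:**
- The torque read about 0.1 N m low while the nut ran free, with the wrong sign, and below the expected washer torque. It returned to 0.02 N m after release, so I judged the washer flat by the steep climb rather than by the exact figure.
- In the last scene picture the cap's top edge was about 1.5 px below the predicted position, which is about the blur and calibration error.
- The top view was blocked by the arm in the last picture, so the final seating was checked only in the scene view.

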